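# Balance the chest lid on a bodkin

## Task

The tool chest's lid is freshly oiled, so keep the gripper and arm off the chest and lift the lid with the red-handled bodkin: pick it up by the handle and, with the lid still shut, push its spike a few centimetres through the brass eye at the lid's front edge from the chest's left end. Then swing the lid up to the point where it balances standing straight up, without letting it fall over backwards, and finish while holding it still there, bodkin in the gripper and spike still through the eye, so that a lid stay can be fitted. Leave everything else on the bench where it is.

Things in the scene. Friction and masses are not known exactly. Their poses are not given: they have to be found in the camera images.
- chest: Wooden tool chest fixed to the bench, 150 mm deep (its x, front towards the robot side = -x), 260 mm wide (its y), walls 90 mm high; origin at the centre of its underside. A plywood lid (156 mm deep, 268 mm wide, 12 mm thick, about 0.26 kg, may vary by 25 percent) closes it, mid-plane 97 mm above the bench when shut.
- lid (a joint): Angle of the chest's lid, rad: 0 shut, grows as the front edge rises and swings back over the hinge at the chest's far rim. The hinge is nearly frictionless, no spring. The lid balances standing straight up at 1.57; below that it falls shut, above it it falls over backwards to a stop at 2.2.
- hinge (a point): Middle of the lid's hinge line, on the lid's mid-plane: 78 mm behind the chest origin (+x of the chest) and 97 mm up. Its axes turn with the lid and equal the chest's when shut; y is the hinge line.
- eye (a point): Centre of the brass screw eye that sticks out of the lid's front edge near its left end (chest +y), 174 mm from the hinge line and 115 mm left of the lid's middle (19 mm inside the lid's left end). Round hole about 15 mm across, wire 6 mm thick, outside 28 mm; the hole runs along y, parallel to the hinge line, and the eye centre lies in the lid's mid-plane, 97 mm above the bench when shut. Axes turn with the lid.
- bodkin: Bodkin lying on the bench, about 0.11 kg: a red square wooden handle 100 mm long, 24 x 24 mm, and a round steel spike 8 mm thick, 110 mm long, the last 12 mm tapered to a 3 mm tip, straight out of the handle's end along the bodkin's +x. Origin at the centre of the underside of the handle; the spike's axis is 12 mm above the origin. Its centre of mass lies within the front half of the handle, so it lies level.
- spike_tip (a point): Point of the bodkin's spike, 160 mm ahead of the bodkin's origin (+x) and 12 mm up.
- spike_root (a point): Where the spike leaves the handle's front end, on the spike's axis, 50 mm ahead of the bodkin's origin.
- basket: Bystander, loose: finished round wicker basket, 170 mm across, 86 mm high. Origin at the centre of its underside.
- weight: Bystander, loose: small dark steel weight, 52 mm across, 34 mm high. Origin at the centre of its underside.
- stone: Bystander, loose: grey stone weight block, 90 x 75 x 60 mm. Origin at the centre of its underside.
- hammer: Bystander, loose: hammer lying on the bench, head to its +x. Origin at the underside.
- mug: Bystander, loose: blue mug, 80 mm across, 90 mm high. Origin at the centre of its underside.
- wax: Bystander, loose: amber jar with brass cap, 70 mm across, 80 mm high. Origin at the centre of its underside.
- iron: Bystander, loose: flat steel rapping iron, 200 x 30 x 12 mm, long along its x. Origin at the centre of its underside.
Things that resemble listed ones, but are neither listed nor needed, are in the scene too. Of the things like the bodkin, leave any that is black or green; of the rest the smaller one is meant.

How it is judged:
On the way:
1. The spike is through the eye, its point at least 15 mm beyond, with the lid still shut (under 0.12 rad) (y of spike_tip in the frame of eye below -0.015 m and y of spike_root in the frame of eye above 0.005 m and x of spike_tip in the frame of eye between -0.016 and 0.016 m and z of spike_tip in the frame of eye between -0.016 and 0.016 m and x of spike_root in the frame of eye between -0.016 and 0.016 m and z of spike_root in the frame of eye between -0.016 and 0.016 m and value of joint lid below 0.12 rad), for 0.2 s.
At the end, for the whole second after the job is handed in: The lid stands at its balance point (1.57 rad, within 0.09) and is still (under 0.08 rad/s), the bodkin is gripped in the fingers, and its spike runs through the eye with its point at least 15 mm beyond the eye's centre (y of spike_tip in the frame of eye below -0.015 m and y of spike_root in the frame of eye above 0.005 m and x of spike_tip in the frame of eye between -0.016 and 0.016 m and z of spike_tip in the frame of eye between -0.016 and 0.016 m and x of spike_root in the frame of eye between -0.016 and 0.016 m and z of spike_root in the frame of eye between -0.016 and 0.016 m and value of joint lid between 1.48 and 1.66 rad and velocity of joint lid between -0.08 and 0.08 rad/s and contact force between the fingers and bodkin above 2 N); the arm keeps its last pose, push and grip.
It fails at once if The gripper or arm touches the freshly oiled chest or its lid (over 1 N) (contact force between any of the fingers, the arm and chest above 1 N).
It fails at once if The lid falls over backwards (past 1.9 rad) (value of joint lid above 1.9 rad).
It fails at once if A bystander is shifted by more than 20 mm (distance of any of basket, weight, stone, hammer, mug, wax, iron from where it was at the start of the episode above 0.02 m).
It also fails if it takes over 59 s, if anything falls off the work surface, if the arm or the gripper's body presses on something with over 40 N, if the wrist force passes 120 N, or if a joint passes its speed limit or range.

## Robot

A 6-joint arm with a two-finger parallel gripper is mounted at the origin on the work surface. World frame = base frame: x ahead of the robot, y to its left, z up, the work surface at z = 0. Lengths are in m, angles in rad, forces in N, time in s.
With the tool pointing down it reaches from about 0.35 to 0.875 m from the base axis. Payload 15.5 kg.
Tool frame: the origin (TCP) lies between the finger pads; the fingertips stand 11 mm ahead of it and the grasp point (between the pads) lies 8 mm behind it; z points along the fingers, y is the line along which they close (so a half turn about z gives the same grasp; the last joint's range is limited). The gripper opens to 85 mm and grips with 20 to 120 N. Pads are 22 mm wide; open, the fingers measure 114 mm over their backs; the gripper's body (76 mm by 85 mm) begins 54 mm behind the grasp point. The pads swing forward as they close: fully open they stand 13 mm farther back than shut.
Start: joints at [-1.238, 0.494, 1.345, -0, 1.302, -0.096], TCP at [0.26, -0.568, 0.242] pointing down, gripper open.
Joint ranges: [-2.91, 2.91], [-0.82, 2.16], [0.22, 2.67], [-1.22, 4.37], [0.12, 2.79], [-3.08, 3.08]. Speed limits (rad/s): [1.89, 1.89, 2.57, 3.01, 3.01, 3.01].

## Interface

Orientations are given as a unit quaternion [x, y, z, w].
In Python, from station import ctrl gives the robot as it stands. The module is installed in compiled form; this text tells all that it offers. Calls block until the motion is done:
- ctrl.goto(position, orientation): joint-space move of the TCP to a pose.
- ctrl.move_linear(position, feed=0.15, attitude=None): straight line of the TCP; attitude=None keeps the orientation; feed is the mean speed in m/s.
- ctrl.move_joints(angles): joint-space move.
- ctrl.gripper_to(opening): finger opening in m; the grip force is fixed at half the most; returns when the fingers have stopped.
- ctrl.dwell(seconds).
- ctrl.ik(position, orientation): joint angles nearest the present ones, or None.
- ctrl.read_state(): the state.
- ctrl.grab_frame(name): name is "scene" or "top" or "wrist"; returns the picture (400x640x3 uint8, red, green, blue); there is no depth.
- ctrl.camera_model(name): a dict with "intrinsics" (3x3 intrinsics, pixels), "rvec" (rotation vector, rad) and "tvec" (3), from world to camera coordinates, as OpenCV has them. Camera axes: x right, y down, z forward; pixel columns grow to the right and rows downward; lengths in m; the calibration is good to about 2 mm. The wrist camera is an equidistant fisheye: a pixel r from the principal point sees the ray r / f radians off the axis. A picture is of the moment at which its call begins: read the wrist's pose just before it. camera_model takes no time and is no camera call; for the wrist camera it gives the pose at the moment of the call.
A pose or a line that the arm cannot do raises ctrl.Unreachable and nothing moves.
- ctrl.close_job(): hands the job in; it is judged then, once.
The state is a dict: "clock": time; "joint_positions": joint angles; "joint_vel": joint speeds; "joint_torque": joint torques, N m; "ee_pos": TCP position; "eef_rot": TCP orientation; "contact_force": force on the tool from outside, world axes, zero at the start; "ft_torque": the same for the moment, N m; "gripper_width": finger opening in m; "grip_force": force on a finger pad.
Only numpy, scipy, OpenCV 4.12 (cv2) and the standard library are available. Lean on these libraries where they do the work, as an engineer would, in place of code of your own. Each camera call takes 0.05 s, during which the arm holds its last target. There are 200 camera calls.

## Working session

There is one attempt and no reset: what is moved stays moved. The work goes in short steps, each a Python script; the robot and the scene stay as the last script left them, time stands still between calls to the robot, and variables do not carry over. Pictures are saved under pics/ and viewed, at most 10 in all, crops included, and the job is handed in when it is done.

```bash
mkdir -p pics
python3 - <<'E'
from station import ctrl
import cv2
for n in("scene","top"):
    cv2.imwrite(f"pics/{n}0.png",ctrl.grab_frame(n)[:,:,::-1])
    m=ctrl.camera_model(n);print(n,m)
print(ctrl.read_state())
E
```

```text
scene {'intrinsics': array([[475.42546965,   0.        , 312.36921278],
       [  0.        , 475.42546965, 202.66615464],
       [  0.        ,   0.        ,   1.        ]]), 'rvec': array([ 0.77314261,  2.74004168, -0.85830593]), 'tvec': array([ 0.4494832 , -0.1953629 ,  1.60262325])}
top {'intrinsics': array([[472.55189977,   0.        , 330.39951615],
       [  0.        , 472.55189977, 197.48014712],
       [  0.        ,   0.        ,   1.        ]]), 'rvec': array([ 2.20407408, -2.15146845,  0.12688396]), 'tvec': array([-0.0089941 ,  0.56025811,  1.71996614])}
{'clock': 0.1, 'joint_positions': array([-1.23747767e+00,  4.94134796e-01,  1.34607729e+00, -4.34442117e-05,
        1.30249479e+00, -9.55364811e-02]), 'joint_vel': array([-0.00107622, -0.00041483, -0.00092335,  0.00118607, -0.00016492,
       -0.00047309]), 'joint_torque': array([ 2.77221952e-03, -8.83585739e+01, -3.84561932e+01,  4.55737847e-05,
        5.16938730e-03,  7.87794256e-07]), 'ee_pos': array([ 0.25975944, -0.56811494,  0.24174857]), 'eef_rot': array([ 9.77096981e-01,  2.12793748e-01, -8.68735825e-05, -5.50694969e-04]), 'contact_force': array([ 0.24342588, -0.15035798,  0.17948289]), 'ft_torque': array([0.03488145, 0.00206729, 0.02860124]), 'grip_force': 0.0, 'gripper_width': 0.08516398836713915}
```

View pics/scene0.png

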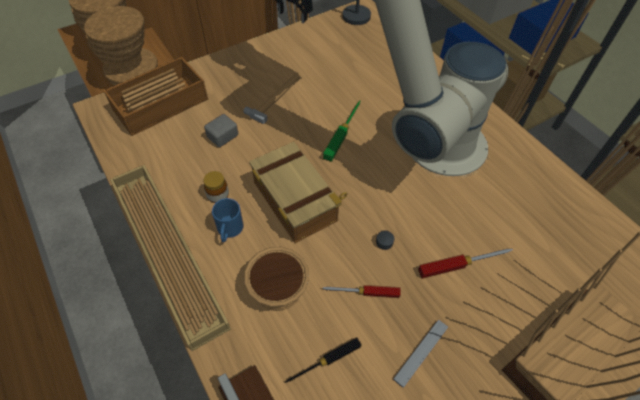

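View pics/top0.png

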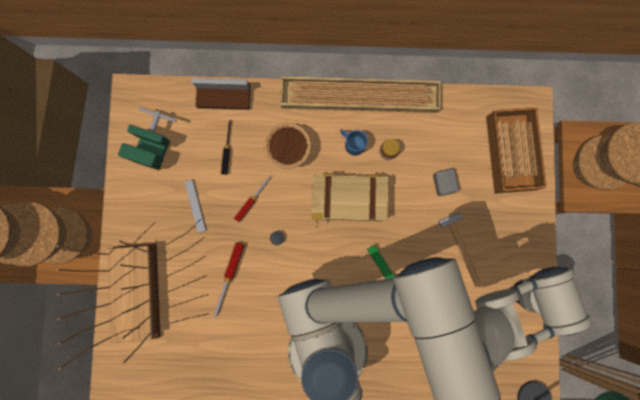

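The scene view shows the small red bodkin with its handle at (380,292) and its tip at (322,289). The chest eye is at (342,198), and the larger red one is at (440,265). In the top view the small bodkin runs from (240,214) to (269,178) and the chest's eye corner is at (317,217). I'll measure these now.

```bash
cat > h.py <<'E'
import numpy as np, cv2
from scipy.spatial.transform import Rotation as R
def ray(m,px):
    Rm=cv2.Rodrigues(m["rvec"])[0]; K=m["intrinsics"]
    d=np.linalg.inv(K)@[px[0],px[1],1.]
    if m.get("fish"):
        v=d[:2]; t=np.hypot(*v); d=np.r_[v/t*np.sin(t),np.cos(t)] if t>0 else d
    return -Rm.T@m["tvec"], Rm.T@d/np.linalg.norm(d)
def onplane(m,px,z):
    o,d=ray(m,px); return o+d*(z-o[2])/d[2]
def tri(obs):
    A=np.zeros((3,3));b=np.zeros(3);L=[ray(m,p) for m,p in obs]
    for o,d in L:
        P=np.eye(3)-np.outer(d,d);A+=P;b+=P@o
    x=np.linalg.solve(A,b)
    return x,[np.linalg.norm((np.eye(3)-np.outer(d,d))@(x-o)) for o,d in L]
def proj(m,p):
    q=cv2.Rodrigues(m["rvec"])[0]@np.asarray(p,float)+m["tvec"]; K=m["intrinsics"]
    u=q[:2]/q[2]
    if m.get("fish"):
        r=np.hypot(*q[:2]); u=q[:2]/r*np.arctan2(r,q[2])
    return K[:2,:2]@u+K[:2,2]
def blobs(img,lo,hi,lo2=None,hi2=None,amin=15):
    h=cv2.cvtColor(img,cv2.COLOR_RGB2HSV);k=cv2.inRange(h,lo,hi)
    if lo2: k|=cv2.inRange(h,lo2,hi2)
    out=[]
    for c in cv2.findContours(k,cv2.RETR_EXTERNAL,cv2.CHAIN_APPROX_NONE)[0]:
        if cv2.contourArea(c)>=amin: out.append((cv2.contourArea(c),cv2.minAreaRect(c),c))
    return k,sorted(out,key=lambda t:-t[0])
RED=((0,150,60),(8,255,255),(172,150,60),(180,255,255))
def cam(ctrl,n):
    m=ctrl.camera_model(n); 
    if n=="wrist": m["fish"]=True
    return m
def down(yaw): # tool z down, tool y (closing) at angle yaw+90deg ; tool x at yaw
    return (R.from_euler('z',yaw)*R.from_euler('x',np.pi)).as_quat()
E
python3 - <<'E'
from h import *; from station import ctrl
np.set_printoptions(precision=4,suppress=True)
I={n:cv2.imread(f"pics/{n}0.png")[:,:,::-1].copy() for n in("scene","top")}
M={n:cam(ctrl,n) for n in I}
for n in I:
    k,b=blobs(I[n],*RED)
    for a,r,c in b: print(n,a,r,onplane(M[n],r[0],.012))
    k,b=blobs(I[n],(18,120,60),(32,255,255),amin=5)
    for a,r,c in b[:12]: print("  brass",n,a,r[0],r[1],onplane(M[n],r[0],.097))
print("eye guess",tri([(M["scene"],(342,198)),(M["top"],(317,217))]))
for px in [(388,222),(388,175),(314,173),(312,222)]: print(px,onplane(M["top"],px,.1))
print("base px",proj(M["top"],[0,0,0]), "basket",onplane(M["top"],(290,146),.086))
a=cv2.resize(I["scene"][120:260,230:430],None,fx=4,fy=4,interpolation=cv2.INTER_CUBIC)
cv2.imwrite("pics/crop1.png",a[:,:,::-1])
E
```

```text
scene 523.5 ((443.0294494628906, 265.6176452636719), (12.854386329650879, 46.324302673339844), 75.96376037597656) [0.3136 0.3486 0.012 ]
scene 298.5 ((381.46728515625, 291.0569152832031), (35.468101501464844, 9.689133644104004), 3.3664605617523193) [0.5061 0.3207 0.012 ]
  brass scene 335.0 (212.5, 180.0) (20.0, 23.0) [ 0.7511 -0.195   0.097 ]
  brass scene 168.5 (513.7000732421875, 72.10002136230469) (14.758047103881836, 20.124608993530273) [-0.3519 -0.0816  0.097 ]
  brass scene 162.0 (338.0, 199.0) (16.0, 20.0) [0.4753 0.0531 0.097 ]
  brass scene 49.5 (282.8460998535156, 212.76919555664062) (19.414505004882812, 4.9923014640808105) [0.6325 0.0122 0.097 ]
  brass scene 45.5 (321.89154052734375, 360.0047302246094) (12.723843574523926, 6.410486698150635) [0.7567 0.4129 0.097 ]
  brass scene 40.5 (257.2307434082031, 175.84616088867188) (18.859806060791016, 4.437601566314697) [ 0.6324 -0.1406  0.097 ]
  brass scene 32.5 (468.7647705078125, 259.058837890625) (11.64171028137207, 4.850712776184082) [0.289  0.3926 0.097 ]
  brass scene 24.5 (360.0, 290.0) (8.0, 4.0) [0.5822 0.3158 0.097 ]

[... 938 characters left out ...]
.52308654785156) (3.8450767993927, 11.163125038146973) [0.6355 0.015  0.097 ]
  brass top 13.5 (373.92645263671875, 176.04412841796875) (2.991163492202759, 13.958763122558594) [ 0.6343 -0.1482  0.097 ]
  brass top 11.5 (227.0, 280.5) (3.0, 6.0) [0.2543 0.3584 0.097 ]
  brass top 9.5 (225.75003051757812, 146.75001525878906) (3.535533905029297, 4.242640495300293) [0.7263 0.3841 0.097 ]
eye guess (array([0.4755, 0.057 , 0.1091]), [np.float64(0.008781709581636044), np.float64(0.008781709581635856)])
(388, 222) [ 0.4711 -0.2     0.1   ]
(388, 175) [ 0.6389 -0.1981  0.1   ]
(314, 173) [0.6392 0.0661 0.1   ]
(312, 222) [0.4646 0.0685 0.1   ]
base px [327.9284 351.4082] basket [0.7375 0.1556 0.086 ]
```

View pics/crop1.png

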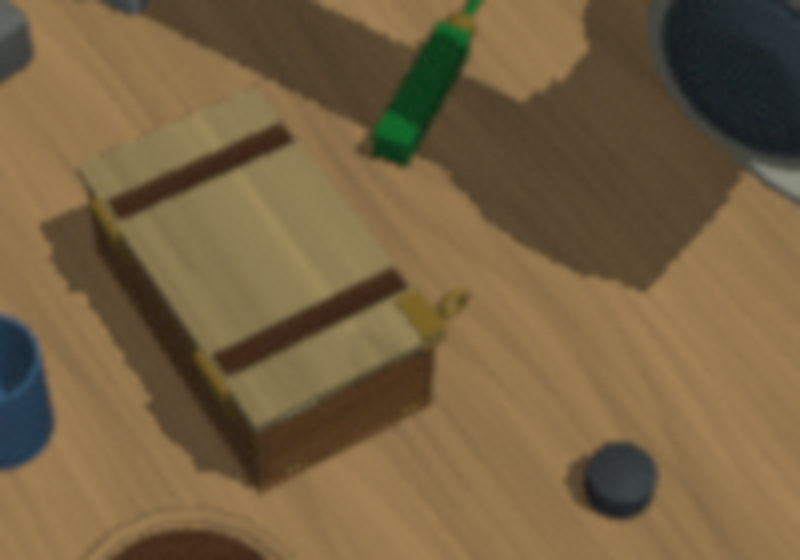

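The crop shows the eye ring at crop (454,303), which is scene pixel (343.5,195.8), in front of the brass corner plate. The lid's left edge runs from crop (435,350) to (258,428). Next I check which wrist yaw suits both the grasp and the lift, then look with the wrist camera.

Run:
```python
from h import *; from station import ctrl
np.set_printoptions(precision=4,suppress=True)
M={n:cam(ctrl,n) for n in ("scene","top")}
S=lambda u,v:(230+u/4,120+v/4)
print("eye",onplane(M["scene"],S(454,303),.097))
c=[onplane(M["scene"],S(*p),.103) for p in [(435,350),(258,428),(80,172),(262,88)]];print(np.array(c),np.mean(c,0))
t1=onplane(M["top"],(269,178),.012);t2=onplane(M["scene"],(322,289),.012);print("tip",t1,t2,tri([(M["scene"],(322,289)),(M["top"],(269,178))]))
hc=tri([(M["scene"],(381.5,291)),(M["top"],(243.9,209.4))]);print("handle",hc)
yb=np.arctan2(*( (t1+t2)/2-hc[0])[[1,0]]);print("yaw",yb)
for off in(0,np.pi):
  for p,y in([*hc[0][:2],.02],yb),([.47,.16,.1],-np.pi/2),([.55,.16,.2],-np.pi/2),([.645,.16,.27],-np.pi/2):
    print(off,ctrl.ik(p,down(y+off)))
m=cam(ctrl,"wrist");st=ctrl.read_state();Rt=R.from_quat(st["eef_rot"])
Rm=cv2.Rodrigues(m["rvec"])[0];print("cam in tool",Rt.inv().apply(-Rm.T@m["tvec"]-st["ee_pos"]),"axis",Rt.inv().apply(Rm[2]),m["intrinsics"])
```

```text
eye [0.4556 0.0517 0.097 ]
[[ 0.4922  0.0819  0.103 ]
 [ 0.6302  0.0728  0.103 ]
 [ 0.6298 -0.1906  0.103 ]
 [ 0.4713 -0.1922  0.103 ]] [ 0.5558 -0.057   0.103 ]
tip [0.6294 0.2356 0.012 ] [0.6398 0.2318 0.012 ] (array([0.6343, 0.233 , 0.0062]), [np.float64(0.005266840543780632), np.float64(0.005266840543780568)])
handle (array([0.5089, 0.323 , 0.0199]), [np.float64(1.8014142136251493e-05), np.float64(1.8014142136214325e-05)])
yaw -0.6174837358000614
0 [ 0.4665  0.7442  1.5921 -0.      0.8054  2.6548]
0 [ 0.2078  0.5189  1.8132 -0.      0.8095 -2.9338]
0 [ 0.1789  0.4654  1.5294  0.      1.1468 -2.9627]
0 [ 0.1533  0.5289  1.2017  0.      1.411  -2.9882]
3.141592653589793 [ 0.4665  0.7442  1.5921 -0.      0.8054 -0.4868]
3.141592653589793 [ 0.2078  0.5189  1.8132 -0.      0.8095  0.2078]
3.141592653589793 [ 0.1789  0.4654  1.5294 -0.      1.1468  0.1789]
3.141592653589793 [ 0.1533  0.5289  1.2017 -0.      1.411   0.1533]
cam in tool [ 0.0794  0.0006 -0.1315] axis [-0.3116  0.0008  0.9502] [[309.7069   0.     323.0784]
 [  0.     309.7069 195.877 ]
 [  0.       0.       1.    ]]
```

Run:
```python
from h import *; from station import ctrl
import pickle
P=[([.40,.17,.26],np.pi/2),([.50,.17,.20],np.pi/2),([.50,.33,.24],-.617+np.pi),([.55,.30,.20],-.617+np.pi)]
D=[]
for p,y in P:
    ctrl.goto(p,down(y)); ctrl.dwell(.2); m=cam(ctrl,"wrist"); D.append((m,ctrl.grab_frame("wrist")))
print(ctrl.read_state()["clock"])
pickle.dump(D,open("w.pkl","wb"))
eye=[.4556,.0517,.097];b=[.57,.28,.012]
T=[]
for i,(m,im) in enumerate(D):
    u,v=proj(m,eye if i<2 else b); print(i,u,v)
    w,h=(65,48) if i<2 else (130,96)
    x0=int(np.clip(u-w,0,640-2*w));y0=int(np.clip(v-h,0,400-2*h)); print("crop",x0,y0,400/(2*w))
    T.append(cv2.resize(im[y0:y0+2*h,x0:x0+2*w],(400,295),interpolation=cv2.INTER_CUBIC))
cv2.imwrite("pics/m1.png",np.vstack([np.hstack(T[:2]),np.hstack(T[2:])])[:,:,::-1])
```

```text
5.4
0 371.9381272560819 279.4831366117199
crop 306 231 3.076923076923077
1 278.1088615734293 313.1085548042825
crop 213 265 3.076923076923077
2 324.49707285783427 230.82919268061846
crop 194 134 1.5384615384615385
3 319.2679964290298 198.1906926541779
crop 189 102 1.5384615384615385
```

View pics/m1.png

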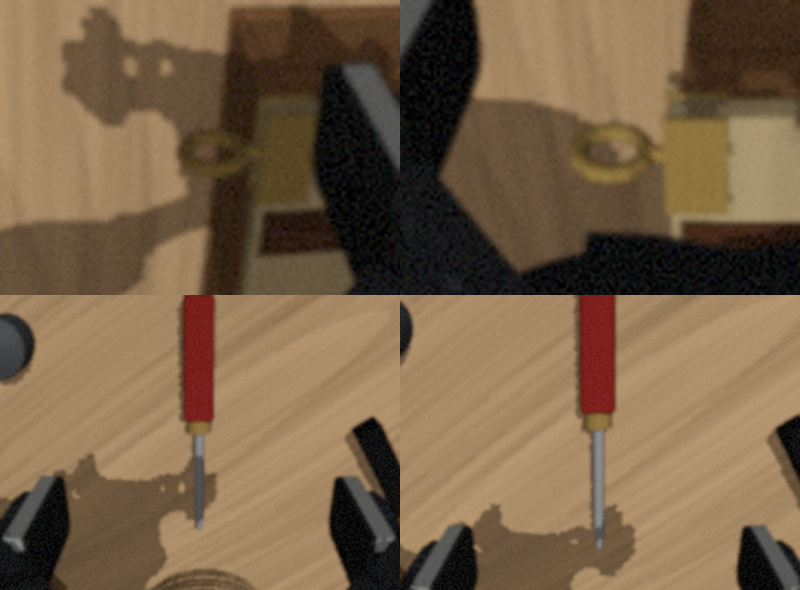

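The wrist views show the eye ring centred at (374.9,280.7) and (281.9,314.4). The bodkin's tip is at (323.4,285.4) and (318.4,265.2). The front end of its red handle is at (323.4,215.9) and (317.1,178.7).

Run:
```python
from h import *; import pickle
np.set_printoptions(precision=4,suppress=True)
D=pickle.load(open("w.pkl","rb"));M=[d[0] for d in D]
print("eye",tri([(M[0],(374.9,280.7)),(M[1],(281.9,314.4))]))
t=tri([(M[2],(323.4,285.4)),(M[3],(318.4,265.2))]);print("tip",t)
f=tri([(M[2],(323.4,215.9)),(M[3],(317.1,178.7))]);print("front",f)
for i in(2,3):
    k,b=blobs(D[i][1],*RED,amin=100)
    for a,r,c in b[:2]:
        c=c[:,0,:]; 
        # midline of handle: per-row mean of mask
        if abs(r[0][0]-320)>60: continue
        rows=np.unique(c[:,1]); rows=rows[(rows>rows.min()+3)&(rows<rows.max()-3)]
        mid=[onplane(M[i],(np.nonzero(k[y,270:370])[0].mean()+270,y),.02) for y in rows]; mid=np.array(mid)
        w=[np.ptp(np.nonzero(k[y,270:370])[0]) for y in rows]
        e=[onplane(M[i],(320,y),.024) for y in(c[:,1].min(),c[:,1].max())]
        d=np.polyfit(mid[:,0],mid[:,1],1);print(i,a,r,"yaw",np.arctan(d[0]),"line y at x",np.polyval(d,[.48,.51,.54]),"ends",e,"len",np.linalg.norm(e[0]-e[1]))
d=t[0]-f[0];print("yaw tip-front",np.arctan2(d[1],d[0]),np.hypot(*d[:2]))
```

```text
eye (array([0.4592, 0.0498, 0.0967]), [np.float64(0.00010293501522242041), np.float64(0.00010293501522242708)])
tip (array([0.64  , 0.2285, 0.0085]), [np.float64(4.64016284220278e-05), np.float64(4.6401628421880056e-05)])
front (array([0.5484, 0.2932, 0.0238]), [np.float64(0.0003379438011786488), np.float64(0.000337943801178702)])
2 1509.5 ((322.5, 174.0), (82.0, 19.0), 90.0) yaw -0.6174347678132933 line y at x [0.3412 0.3199 0.2985] ends [array([0.4651, 0.3484, 0.024 ]), array([0.5452, 0.2909, 0.024 ])] len 0.09853809982775118
3 2074.5 ((316.5, 130.0), (23.0, 96.0), 0.0) yaw -0.620656156863252 line y at x [0.3414 0.32   0.2985] ends [array([0.47  , 0.3523, 0.024 ]), array([0.5494, 0.2958, 0.024 ])] len 0.09741546011134336
yaw tip-front -0.6156362508022903 0.11211690069391012
```

Measurements agree with the text: eye height 96.7 mm, handle length about 98 mm, and the hinge comes out at x≈0.633. Grasping now.

Run:
```python
from h import *; from station import ctrl
np.set_printoptions(precision=4,suppress=True)
q=down(-.618+np.pi)
g=[.5265,.3089]
ctrl.gripper_to(.06)
ctrl.goto([*g,.10],q); ctrl.dwell(.2)
ctrl.move_linear([*g,.03],feed=.1); 
ctrl.move_linear([*g,.013],feed=.03); ctrl.dwell(.1)
s=ctrl.read_state();print(s["clock"],s["ee_pos"],s["contact_force"])
ctrl.gripper_to(.0); ctrl.dwell(.2)
s=ctrl.read_state();print(s["clock"],s["ee_pos"],s["contact_force"],s["gripper_width"],s["grip_force"])
if s["gripper_width"]>.018:
    ctrl.move_linear([*g,.14],feed=.12)
    L=.138  # tip ahead of grasp
    ctrl.goto([.459,.0498+.045+L,.14],down(np.pi/2)); 
    ctrl.move_linear([.459,.0498+.045+L,.0977],feed=.06); ctrl.dwell(.3)
    s=ctrl.read_state();print(s["clock"],s["ee_pos"],s["contact_force"],s["gripper_width"],s["grip_force"])
    I={n:ctrl.grab_frame(n) for n in("scene","top","wrist")}
    for n in I: cv2.imwrite(f"pics/{n}2.png",I[n][:,:,::-1])
    c=[cv2.resize(I["scene"][170:245,310:410],(400,300),interpolation=cv2.INTER_CUBIC),cv2.resize(I["top"][180:255,250:350],(400,300),interpolation=cv2.INTER_CUBIC)]
    w=cv2.resize(I["wrist"],(400,250))
    c2=np.hstack([w,np.zeros_like(w)])
    cv2.imwrite("pics/m2.png",np.vstack([np.hstack(c),c2])[:,:,::-1])
```

```text
8.1333 [0.5266 0.3089 0.0131] [-0.6956 -0.5683  0.5881]
8.7583 [0.5266 0.309  0.0133] [-1.4507 -0.5638  5.4162] 0.022792183533431886 59.580477476119995
12.0 [0.4591 0.2328 0.0979] [-0.339   0.451  -0.7159] 0.02279007197116828 58.76628220081329
```

View pics/m2.png

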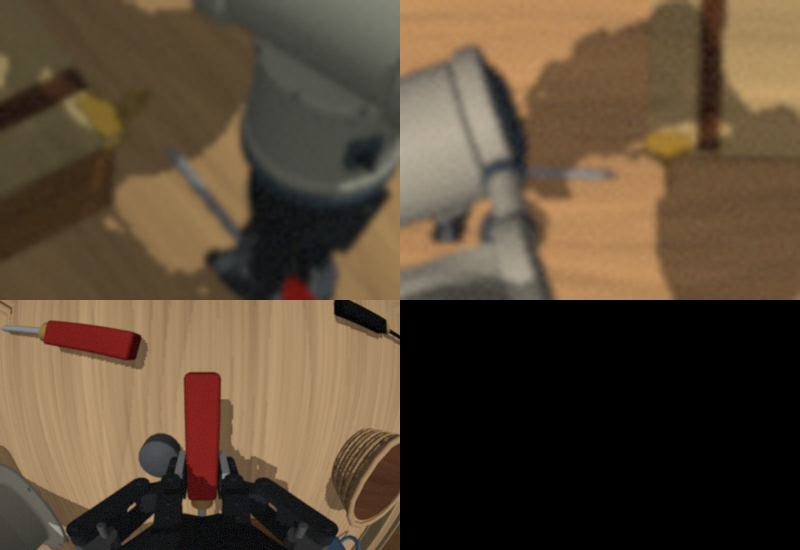

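The bodkin is gripped. The tip appears at scene (352.5,208) and top (302.5,224). The spike comes out of the gripper near scene (369.5,229) and top (282,223). The wrist view shows the handle straight between the pads. I'll triangulate the tip and compare it with the expected point.

Run:
```python
from h import *; from station import ctrl
np.set_printoptions(precision=4,suppress=True)
M={n:cam(ctrl,n) for n in("scene","top")}
print(tri([(M["scene"],(352.5,208)),(M["top"],(302.5,224))]))
for n in M: print(n,"exp tip",proj(M[n],[.459,.0948,.0967]),"exp root",proj(M[n],[.459,.2048,.0967]),"mid",proj(M[n],[.459,.15,.0967]),"eye",proj(M[n],[.4592,.0498,.0967]))
T=cv2.imread("pics/top2.png");S=cv2.imread("pics/scene2.png")
a=cv2.resize(S[180:240,325:405],(800,600),interpolation=cv2.INTER_CUBIC)
for p in([.459,.0948,.0967],[.459,.15,.0967],[.4592,.0498,.0967]):
    u=(proj(M["scene"],p)-[325,180]+.5)*10; cv2.drawMarker(a,tuple(int(x) for x in u),(0,255,255),cv2.MARKER_CROSS,20,1)
cv2.imwrite("pics/c3.png",a)
```

```text
(array([0.4575, 0.1013, 0.098 ]), [np.float64(0.0008096621763038354), np.float64(0.0008096621763038149)])
scene exp tip [350.9992 206.9218] exp root [373.9321 235.6015] mid [362.2743 221.0223] eye [342.0777 195.867 ]
top exp tip [304.5187 223.4551] exp root [273.3141 222.7042] mid [288.8676 223.0785] eye [317.2676 223.7053]
```

View pics/c3.png

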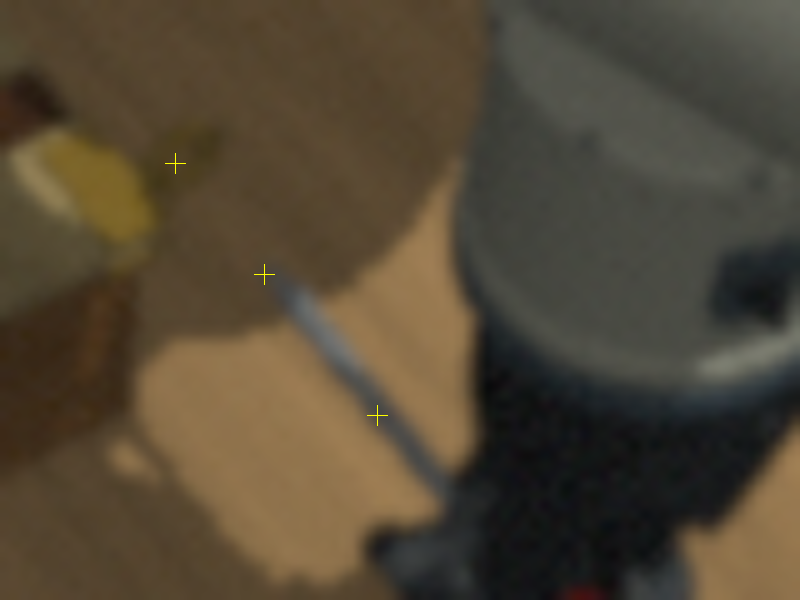

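In the scene view the eye and the spike sit off their markers by the same amount (about +2 px and +1.7 px across the spike axis), so they line up to about 1 mm. Inserting in small steps with a force guard.

Run:
```python
from h import *; from station import ctrl
np.set_printoptions(precision=3,suppress=True)
f0=ctrl.read_state()["contact_force"]; y=.2328
ctrl.move_linear([.459,.200,.0977],feed=.06)
y=.200
while y>.1485:
    y-=.0065; ctrl.move_linear([.459,y,.0977],feed=.04); s=ctrl.read_state(); f=s["contact_force"]-f0
    print(round(s["clock"],2),round(y,4),f)
    if np.linalg.norm(f)>5: print("stop");break
I={n:ctrl.grab_frame(n) for n in("scene","top")}
for n in I: cv2.imwrite(f"pics/{n}4.png",I[n][:,:,::-1])
c=[cv2.resize(I["scene"][170:245,310:410],(400,300),interpolation=cv2.INTER_CUBIC),cv2.resize(I["top"][180:255,260:360],(400,300),interpolation=cv2.INTER_CUBIC)]
cv2.imwrite("pics/m4.png",np.hstack(c)[:,:,::-1])
```

```text
13.16 0.1935 [-0.481 -0.004 -0.509]
13.47 0.187 [ 0.101  0.947 -0.844]
13.78 0.1805 [ 0.22  -0.561 -0.008]
14.08 0.174 [-0.134  1.063 -0.801]
14.39 0.1675 [-0.749  0.983 -0.563]
14.7 0.161 [-0.425  1.698  0.439]
15.01 0.1545 [-0.847  0.321 -0.751]
15.32 0.148 [-0.004  0.704  0.455]
```

View pics/m4.png

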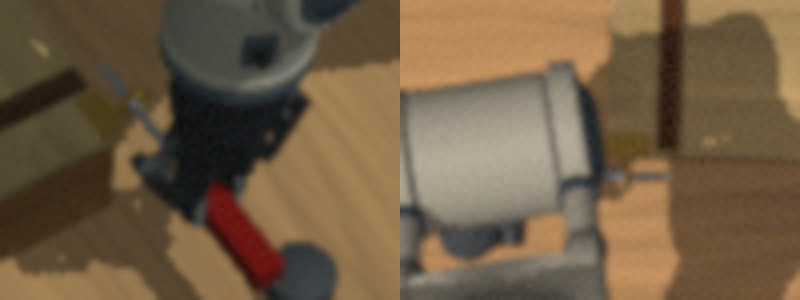

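The spike tip shows past the ring at scene crop (105,70), with the ring near (140,105), and no contact force built up. I'll lift along the arc to 0.4 rad and check that the lid comes with it.

```bash
cat > arc.py <<'E'
from h import *; from station import ctrl
np.set_printoptions(precision=3,suppress=True)
def arc(a,b,n,feed,y=.148):
    for t in np.linspace(a,b,n+1)[1:]:
        ctrl.move_linear([.459+.174*(1-np.cos(t)),y,.0977+.174*np.sin(t)],feed=feed)
        s=ctrl.read_state(); print(round(s["clock"],2),round(t,2),s["contact_force"],s["ft_torque"],round(s["gripper_width"],4))
def look(name):
    I={n:ctrl.grab_frame(n) for n in("scene","top")}
    for n in I: cv2.imwrite(f"pics/{n}_{name}.png",I[n][:,:,::-1])
    c=[cv2.resize(I["scene"][130:250,240:400],(400,300),interpolation=cv2.INTER_CUBIC),cv2.resize(I["top"][130:250,250:410],(400,300),interpolation=cv2.INTER_CUBIC)]
    cv2.imwrite(f"pics/m_{name}.png",np.hstack(c)[:,:,::-1])
E
python3 - <<'E'
from arc import *
ctrl.dwell(.2); arc(0,.4,4,.035); ctrl.dwell(.2); look("a")
E
```

```text
16.27 0.1 [ 0.143  0.007 -2.119] [ 0.135  0.002 -0.022] 0.0229
16.92 0.2 [ 0.546 -0.247 -2.892] [ 0.156 -0.112  0.037] 0.0229
17.57 0.3 [-0.565 -0.374 -2.644] [ 0.128 -0.102  0.011] 0.0227
18.22 0.4 [ 0.029  0.416 -2.257] [ 0.099 -0.063  0.048] 0.023
```

View pics/m_a.png

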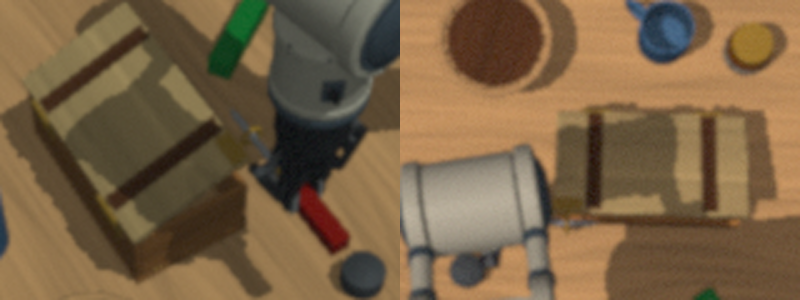

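The lid has risen with the spike: the gap under its front edge is visible, and the −2.3 N load matches about half the lid's weight. Continuing to the balance point.

Run:
```python
from arc import *
arc(.4,1.4,10,.035); arc(1.4,1.56,4,.015); ctrl.dwell(1); print(ctrl.read_state()["ee_pos"]); look("b")
```

```text
19.17 0.5 [-0.722 -0.221 -3.149] [ 0.102 -0.053 -0.03 ] 0.0228
19.82 0.6 [-0.842 -0.168 -1.791] [0.031 0.022 0.035] 0.0233
20.47 0.7 [-0.229  0.998 -1.302] [ 0.097  0.093 -0.025] 0.0226
21.12 0.8 [-1.419  0.285 -2.736] [ 0.074  0.055 -0.073] 0.0227
21.77 0.9 [-0.92  -0.286 -2.303] [ 0.062  0.053 -0.045] 0.0226
22.42 1.0 [-0.803  0.296 -2.027] [ 0.048  0.089 -0.05 ] 0.0229
23.07 1.1 [-0.672  0.687 -1.592] [ 0.017  0.14  -0.016] 0.0229
23.72 1.2 [-0.684  0.241 -2.103] [-0.009  0.04  -0.058] 0.0227
24.37 1.3 [-0.327 -0.141 -1.122] [0.005 0.08  0.006] 0.0231
25.02 1.4 [ 0.127 -0.231 -1.067] [ 0.022  0.014 -0.052] 0.023
25.63 1.44 [-0.537  0.529 -1.192] [-0.044  0.029 -0.028] 0.0229
26.25 1.48 [-0.964  0.188 -0.935] [-0.048  0.084 -0.047] 0.0231
26.87 1.52 [-0.298  0.736 -1.667] [-0.087  0.004  0.045] 0.0229
27.48 1.56 [-0.441 -0.033 -2.231] [-0.013  0.006 -0.028] 0.0227
[0.631 0.148 0.272]
```

View pics/m_b.png

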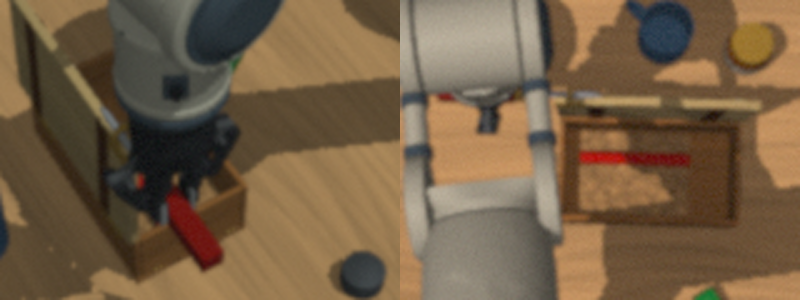

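The lid stands upright in both views. In the top view its top edge strip lies at crop rows 97–112, centred near px (392,172), and the bodkin is still gripped. I'll check the angle numerically.

Run:
```python
from arc import *
m=cam(ctrl,"top");im=cv2.imread("pics/top_b.png").astype(float)
for u in(345,360,375,385):
    col=im[160:185,u].sum(1); print(u,col.astype(int))
    r=160+np.nonzero(col>.75*col.max())[0]; print(r.min(),r.max(),"edge x",onplane(m,(u,r.min()-.5),.253)[0],onplane(m,(u,r.max()+.5),.253)[0])
s=ctrl.read_state();print(s["clock"],s["contact_force"],s["grip_force"])
```

```text
345 [251 253 251 238 250 232 241 239 303 400 440 414 310 221 206 211 186 181
 172 150 112 133 165 185 182]
169 171 edge x 0.6333076684887452 0.623480401543884
360 [419 409 351 279 239 221 238 246 244 241 258 263 237 199 183 202 204 233
 253 202 149 127 154 171 212]
160 162 edge x 0.6641573355801723 0.654285830238819
375 [413 397 397 368 283 234 240 246 249 295 404 432 399 283 139  68  87 108
 106 159 148 123 120 164 176]
160 172 edge x 0.665451146535134 0.6227378761676261
385 [356 370 375 348 286 239 236 241 251 323 395 432 406 335 258 206 210 203
 193 205 202 176 180 192 190]
160 173 edge x 0.6663145076724798 0.6203053799131992
28.5833 [-0.476 -0.121 -1.312] 59.048670530319214
```

Measured edge x is about 0.627 against the hinge at 0.633, which gives about 1.53 rad. That is in the band but leans slightly to the near side. I'll nudge it by 0.02 rad, let it settle and confirm it is still.

Run:
```python
from arc import *
arc(1.56,1.58,1,.005); ctrl.dwell(2.5)
m=cam(ctrl,"top")
for k in range(4):
    im=ctrl.grab_frame("top").astype(float); o=[]
    for u in(340,345,350,380,385):
        c=im[167:176,u].sum(1)-230; c=c.clip(0); o.append(onplane(m,(u,167+(c*np.arange(9)).sum()/c.sum()),.253)[0])
    print(np.array(o),np.mean(o)); ctrl.dwell(.4)
s=ctrl.read_state();print(s["clock"],s["contact_force"],s["grip_force"],s["gripper_width"])
look("c")
```

```text
29.43 1.58 [ 1.068  0.227 -1.238] [ 0.029 -0.009 -0.033] 0.023
[0.631 0.632 0.632 0.632 0.632] 0.6315399234003582
[0.631 0.631 0.632 0.631 0.632] 0.6315146430602703
[0.632 0.632 0.632 0.632 0.631] 0.6315999239862199
[0.632 0.631 0.632 0.632 0.631] 0.6315351163778087
33.7333 [ 0.155 -0.501 -1.024] 59.0472686290741 0.02276891080154218
```

View pics/m_c.png

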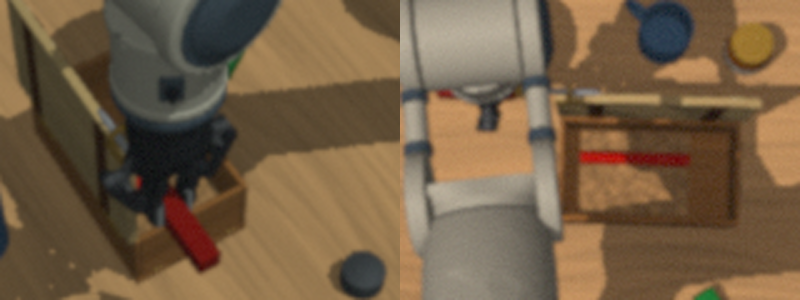

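The lid edge is now at x = 0.6315, steady to 0.1 mm over about 1.5 s, which puts the angle at about 1.56 rad. The spike is still through the eye at top crop (560–605,95), and the grip holds at 59 N. Handing in.

```bash
python3 -c "
from station import ctrl
print(ctrl.close_job())"
```

```text
the job is handed in; nothing more can be done
None
```

I handed the job in with the lid held still at about 1.56 rad, the bodkin in the gripper and its spike still through the eye; the verdict was not shown to me.

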